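# Click the cleaner's timer one step longer and start it

## Robot

A 6-joint arm with a two-finger parallel gripper is mounted at the origin on the work surface. World frame = base frame: x ahead of the robot, y to its left, z up, the work surface at z = 0. Lengths are in m, angles in rad, forces in N, time in s.
With the tool pointing down it reaches from about 0.35 to 0.975 m from the base axis. Payload 4.9 kg.
Tool frame: the origin (TCP) lies midway between the tips of the shut fingers; the grasp point (between the pads) lies 19 mm behind it; z points along the fingers, y is the direction in which the jaws open and shut (so a half turn about z gives the same grasp; the last joint's range is limited). The gripper opens to 85 mm and grips with 20 to 120 N. Pads are 22 mm wide; open, the fingers measure 114 mm over their backs; the gripper's body (76 mm by 85 mm) begins 54 mm behind the grasp point. The pads swing forward as they close: fully open they stand 13 mm farther back than shut.
Start: joints at [1.026, 0.053, 1.613, -0, 1.476, -0.119], TCP at [0.258, 0.569, 0.231] pointing down, gripper open.
Joint ranges: [-3.01, 3.01], [-1.01, 2.22], [0.06, 2.58], [-1.02, 4.17], [0.09, 2.62], [-3.14, 3.14]. Speed limits (rad/s): [2.57, 2.57, 3.14, 3.14, 3.14, 3.14].

## Interface

Orientations are given as a unit quaternion [w, x, y, z].
In Python, from plant import state, grab_frame, camera_params, job_done, boxes_of gives the robot as it stands.
- The arm moves only by the tool step_arm, never from a script. Its argument "steps" is a list of rows, each a list of 4 numbers: the shift along the tool's x, y, z in mm, then the turn about the tool's z in degrees. A call has 1 to 8 rows; each row shifts and turns the pose as measured when the row begins, along the tool's axes as they then stand; what a row does not reach is not made up. A row lasts 1/10 s, in which the tool goes at most 50 mm and 8.59 degrees, less where a joint would pass 70% of its speed; a pose out of reach is approached as far as the arm can. A call is refused whole if a number of a shift passes 50 or a number of a turn 8.59, either way. A call with a gripper value outside its range is refused whole. "claw" is the opening in per cent of the stroke, from 0 (shut) to 100 (fully open), set as the call begins (left out, the last holds). The fingers move at their own pace and stop on an object; the grip force is fixed at half the most. Time passes only in rows, so rows that do not move let the fingers close. It gives the time, the measured TCP pose, the force and the opening at its end, in the units of the state.
- state(): the state, without advancing time (a new reading comes with each control period).
- grab_frame(name): name is "scene" or "side" or "wrist"; returns (picture, depth): 384x512x3 uint8, red, green, blue; 384x512 float32, m along the optical axis (not along the pixel's ray), 0 where there is no reading.
- camera_params(name): a dict with "mtx" (3x3 intrinsics, pixels), "extrinsics" (4x4, takes a point from camera to world coordinates); the wrist camera has in their place "T_tool_cam" (4x4, takes a point from camera to tool coordinates, whose origin is the TCP and whose axes are the flange's). Camera axes: x right, y down, z forward; pixel columns grow to the right and rows downward; lengths in m; the calibration is good to about 2 mm. A picture is of the moment at which its call begins: read the wrist's pose just before it. camera_params takes no time and is no camera call.
- job_done(): hands the job in, once; it reports no verdict.
Trained networks look in the newest picture that a camera, given by its name, has taken for a name from the list of things; names that differ only in an ending like _2 or _b are one class to them, and where a whole thing is asked for, a point or a joint stands for the part that bears it (a point fixed in the world has none). Each returns a list of dicts, best first, with "p" (0 to 1); they miss things now and then, are a little off and sometimes report something else, mostly with a low value. They report only what shows in the picture. A call takes as long as a camera call.
- boxes_of(camera, label): "box" ([left, top, width, height] in pixels, round what is visible of it).
The state is a dict: "time": time; "joint_pos": joint angles; "joint_vel": joint speeds; "joint_efforts": joint torques, N m; "tool_pos": TCP position; "tool_rot": TCP orientation; "contact_force": force on the tool from outside, world axes, zero at the start; "ft_torque": the same for the moment, N m; "gripper_width": opening from 0.0 (shut) to 1.0 (fully open).
Only numpy, scipy, OpenCV 4.12 (cv2) and the standard library are available. Lean on these libraries where they do the work, as an engineer would, in place of code of your own. Each camera call takes 0.05 s, during which the arm holds its last target. There are 200 camera calls.

## Task

These bearings need a longer bath: with a fingertip on the knurled timer dial of the ultrasonic cleaner (the left-hand of its two dials as the robot faces it), turn the dial clockwise by one click, until it drops into the next mark, then press the start button between the dials fully down and let it spring back. Turn the dial by fingertip friction only, do not take it between the fingers. Do not start the cleaner before the dial has clicked in, and leave the heat dial, the lid and the loose things on the bench as they are.

Things in the scene. Friction and masses are not known exactly. Their poses are not given: they have to be found in the camera images.
- cleaner: Ultrasonic cleaner, a fixed steel case 215 mm deep (x), 260 wide (y), 125 high. Origin under its centre, on the table; x points away from the operator, y to the operator's left, z up. The front 70 mm of its top is a level control deck, 125 mm up; controls in a row at x = -72.5 mm: timer dial at y = +78, start button at y = 0, heat dial at y = -78. Behind the deck is the tank under its lid.
- timer_top (a point): Centre of the flat top face of the timer dial, on its axis, 142.5 mm above the table. The dial is an upright aluminium cylinder 44 mm in diameter and 16 high with a knurled rim; it cannot be pushed down. z is the axis (up); x is the way the black pointer line points, and turns with the dial; at the start it points to the second of the five white bars on the deck.
- next_mark (a point): Middle of the third white bar on the deck, 29 mm from the timer dial's axis, straight away from the operator: the next mark, to which the pointer is to be turned. Five bars, 30 degrees apart, stand round the dial and grow longer clockwise.
- timer (a joint): Angle of the timer dial in rad, 0 at the start, growing clockwise seen from above. It has a spring detent every 0.524 rad (30 degrees): the next mark is at 0.524. It resists with up to about 0.03 N m until half-way between two marks (0.26) and then pulls itself into the next mark and stays there when let go. A press of about 6 N on the top face near the rim gives friction enough to turn it.
- start_top (a point): Centre of the top face of the start button, a round steel push button 22 mm in diameter that stands 21 mm above the deck (146 mm above the table) in a dark steel collar 38 mm in diameter and 12 mm high. z is up.
- start (a joint): How far the start button is pressed, in m: 0 up, 0.005 fully down (needs about 4 N); it springs back by itself.
- heat_mark (a point): Outer end of the pointer line on the top face of the heat dial, 20.5 mm from its axis. The heat dial has the same shape and size as the timer dial, stands at the right end of the deck, has no detents, turns easily, and is to be left alone; its pointer stands anywhere at the start.
- lid_mid (a point): Centre of the clear plastic lid, 140 x 244 x 4 mm, lying loose on the tank, its underside level with the deck; its black bail handle along y rises to 27 mm above the deck, 105 mm behind the row of controls.
- axle_mid (a point): Centre of a chrome skate axle, a rod 8 mm thick and 64 mm long with a hexagon head and nut 11 mm wide, lying on the table before the cleaner.
- spacer_mid (a point): Centre of a white plastic wheel spacer, a tube 15 mm in diameter and 10.5 mm high standing on the table to the left of the cleaner.
- pick_mid (a point): Point on a yellow nylon shield pick, 130 mm long, 11 mm wide and 7 mm high, lying on the table before the cleaner; x runs along it to its tip.
- cup_mid (a point): Centre of a stainless steel measuring cup, 64 mm in diameter and 42 mm high, with a flat handle along its x that ends 105 mm from its centre, standing on the table to the right of the cleaner.

How it is judged:
By the outcome, as a careful person would: the job done as asked, in the order asked, and still so for the second after the job is handed in, with the robot touching nothing.
It also fails if it takes over 38 s, if anything falls off the work surface, if the arm or the gripper's body presses on something with over 40 N, if the wrist force passes 120 N, or if a joint passes its speed limit or range.

## Working session

There is one attempt and no reset: what is moved stays moved. The work goes in short steps, Python scripts to look and compute and a tool call to move; the robot and the scene stay as the last step left them, time stands still between calls to the robot, and variables do not carry over. Pictures are saved under pics/ and viewed, about 8 in all and at most 12, crops included, and the job is handed in when it is done.

Besides the shell and the picture viewer there is one more tool, called after "Request:" by a JSON object that holds its "name" and its "arguments", one argument or row to a line. step_arm: Moves the arm, as the interface text tells. Its arguments: {"type":"object","properties":{"steps":{"type":"array"},"claw":{"type":"number"}},"required":["steps"]}

```bash
mkdir -p pics; cat > h.py <<'E'
import numpy as np, cv2
from plant import *
from scipy.spatial.transform import Rotation as R
def T_of(cam,st):
    p=camera_params(cam)
    if cam!="wrist": return np.array(p["mtx"]),np.array(p["extrinsics"])
    T=np.eye(4); q=st["tool_rot"]; T[:3,:3]=R.from_quat([q[1],q[2],q[3],q[0]]).as_matrix(); T[:3,3]=st["tool_pos"]
    return np.array(p["mtx"]),T@np.array(p["T_tool_cam"])
def at_z(K,T,u,v,z):
    d=T[:3,:3]@np.linalg.solve(K,[u,v,1.]); return T[:3,3]+d*(z-T[2,3])/d[2]
def proj(K,T,P):
    c=np.linalg.inv(T)@np.append(P,1); q=K@c[:3]; return q[:2]/q[2]
E
python3 - <<'E'
from h import *
st=state(); print(st)
ims=[]
for c in ["scene","side"]:
    im,d=grab_frame(c); K,T=T_of(c,st); cv2.imwrite(f"pics/{c}1.png",im[:,:,::-1])
    print(c,T[:3,3].round(3))
    for n,z in [("timer_top",.1425),("start_top",.146),("heat_mark",.1425),("cleaner",0.12),("lid_mid",.129),("cup_mid",.04)]:
        for b in boxes_of(c,n)[:2]:
            x,y,w,h=b["box"]; print(n,np.round(b["box"]),round(b["p"],2),at_z(K,T,x+w/2,y+h/2,z).round(4))
E
```

```text
{'time': 0.0, 'joint_pos': array([ 1.02598539e+00,  5.33521853e-02,  1.61431301e+00,  4.54837281e-06,
        1.47599035e+00, -1.19021098e-01]), 'joint_vel': array([-5.49041747e-04, -1.23298825e-03, -2.82374097e-05, -8.49174316e-04,
       -8.36926181e-04, -1.29991634e-04]), 'joint_efforts': array([ 1.23117476e-03, -3.93671143e+01, -3.70178354e+01, -6.48809373e-05,
        6.86677377e-03, -3.58735360e-05]), 'tool_pos': array([0.25783263, 0.56864951, 0.23005456]), 'tool_rot': array([-3.38242927e-04,  2.11290444e-01,  9.77422777e-01, -9.74414149e-04]), 'contact_force': array([-0.92091267,  0.15327875, -0.07634223]), 'ft_torque': array([ 0.00277745, -0.04699912,  0.01551566]), 'gripper_width': 0.9985463826567262}
scene [ 1.218 -0.149  0.869]
timer_top [222. 181.  18.  13.] 0.6 [ 0.5935 -0.0262  0.1425]
start_top [197. 182.   6.   8.] 0.47 [ 0.5701 -0.0931  0.146 ]
heat_mark [155. 180.  27.  17.] 0.61 [ 0.5507 -0.1646  0.1425]
cleaner [126. 176. 128. 109.] 0.75 [ 0.6688 -0.1409  0.12  ]
lid_mid [131. 196. 118.  59.] 0.66 [ 0.6628 -0.1379  0.129 ]
cup_mid [102. 219.  32.  28.] 0.65 [ 0.5619 -0.3076  0.04  ]
cup_mid [129. 178. 127. 106.] 0.35 [ 0.6126 -0.1358  0.04  ]
side [ 0.311 -0.509  0.492]
start_top [279. 214.  15.  11.] 0.43 [ 0.559  -0.1004  0.146 ]
heat_mark [279. 241.  33.  30.] 0.56 [ 0.5308 -0.177   0.1425]
cleaner [261. 182. 168. 162.] 0.58 [ 0.6009 -0.1998  0.12  ]
lid_mid [296. 185. 129.  97.] 0.9 [ 0.6588 -0.1633  0.129 ]
lid_mid [260. 189. 168. 153.] 0.49 [ 0.5902 -0.2105  0.129 ]
cup_mid [330. 336.  53.  47.] 0.74 [ 0.5612 -0.2937  0.04  ]
cup_mid [266. 188.  27.  19.] 0.4 [0.6621 0.1063 0.04  ]
```

Request:
{"name": "step_arm", "arguments": {
  "steps": [
    [-36,-31,-8,0],
    [-36,-31,-8,0],
    [-36,-31,-8,0],
    [-36,-31,-8,0],
    [-36,-31,-8,0],
    [-36,-31,-8,0],
    [-36,-31,-8,0],
    [-36,-31,-8,0]
  ],
  "claw": 0
}}

```text
time: 1.5
tool_pos: [0.421, 0.217, 0.296]
tool_rot: [0.001, 0.205, 0.979, -0.0]
contact_force: [0.1, -0.9, 0.5]
gripper_width: 0.001
```

Request:
{"name": "step_arm", "arguments": {
  "steps": [
    [-36,-31,0,0],
    [-36,-31,0,0],
    [-36,-31,0,0],
    [-36,-31,0,0],
    [-36,-31,0,0],
    [0,0,0,0]
  ]
}}

```text
time: 2.1
tool_pos: [0.5281, -0.0116, 0.3007]
tool_rot: [0.005, 0.209, 0.978, 0.001]
contact_force: [-1.2, 0.8, -0.4]
gripper_width: -0.002
```

```bash
python3 - <<'E'
from h import *
st=state(); print(st["time"],st["tool_pos"],st["tool_rot"],st["contact_force"])
print(np.array(camera_params("wrist")["T_tool_cam"]).round(3))
c="wrist"
im,d=grab_frame(c); K,T=T_of(c,st); cv2.imwrite("pics/w1.png",im[:,:,::-1]); np.save("d1.npy",d)
for n,z in [("timer_top",.1425),("start_top",.146),("heat_mark",.1425),("lid_mid",.129)]:
    for b in boxes_of(c,n)[:2]:
        x,y,w,h=b["box"]; print(n,np.round(b["box"]),round(b["p"],2),at_z(K,T,x+w/2,y+h/2,z).round(4))
E
```

```text
2.1 [ 0.52806363 -0.01163816  0.30073089] [5.29311327e-03 2.08666141e-01 9.77972443e-01 5.70522533e-04] [-1.22793277  0.81379782 -0.39805329]
[[ 0.    -0.958 -0.287  0.074]
 [ 1.     0.    -0.     0.   ]
 [ 0.    -0.287  0.958 -0.144]
 [ 0.     0.     0.     1.   ]]
timer_top [250. 207.  43.  42.] 0.64 [ 0.5853 -0.0179  0.1425]
start_top [187. 223.  20.  27.] 0.88 [ 0.5606 -0.0911  0.146 ]
heat_mark [101. 218.  42.  39.] 0.67 [ 0.5318 -0.1631  0.1425]
lid_mid [ 93. 252. 215. 102.] 0.6 [ 0.6434 -0.1318  0.129 ]
```

View pics/w1.png

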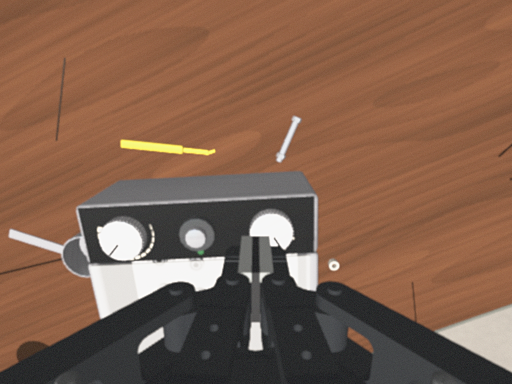

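Request:
{"name": "step_arm", "arguments": {
  "steps": [
    [-35,0,25,0],
    [-35,0,25,0],
    [0,0,0,0],
    [0,0,0,0]
  ]
}}

```text
time: 2.75
tool_pos: [0.5929, -0.028, 0.2531]
tool_rot: [0.008, 0.2, 0.98, 0.002]
contact_force: [0.4, -0.8, -0.1]
gripper_width: 0.002
```

```bash
python3 - <<'E'
from h import *
st=state(); print(st["time"],st["tool_pos"],st["tool_rot"],st["contact_force"])
c="wrist"
im,d=grab_frame(c); K,T=T_of(c,st); cv2.imwrite("pics/w2.png",cv2.resize(im[40:300,40:400,::-1],None,fx=2,fy=2,interpolation=cv2.INTER_CUBIC)); np.savez("w2.npz",im=im,d=d,K=K,T=T)
for n,z in [("timer_top",.1425),("start_top",.146),("heat_mark",.1425),("lid_mid",.129)]:
    for b in boxes_of(c,n)[:2]:
        x,y,w,h=b["box"]; print(n,np.round(b["box"]),round(b["p"],2),at_z(K,T,x+w/2,y+h/2,z).round(4))
# points from depth at dial-top / button-top heights
v,u=np.mgrid[:384,:512]; P=np.stack([(u-K[0,2])/K[0,0]*d,(v-K[1,2])/K[1,1]*d,d],-1)@T[:3,:3].T+T[:3,3]
m=((P[...,2]>.137)&(P[...,2]<.15)&(d>0)&(v<260)).astype(np.uint8)
n,l,s,ce=cv2.connectedComponentsWithStats(m)
for i in range(1,n):
    if s[i,4]>80:
        q=P[l==i]; print(s[i],q.mean(0).round(4),np.ptp(q,axis=0).round(4),cv2.minEnclosingCircle(q[:,:2].astype(np.float32)))
E
```

```text
2.75 [ 0.59293642 -0.02803834  0.25313143] [0.00756912 0.19982285 0.97980056 0.00209853] [ 0.35123572 -0.78023359 -0.05287506]
timer_top [232. 155.  54.  55.] 0.89 [ 0.5888 -0.0217  0.1425]
start_top [155. 172.  28.  31.] 0.6 [ 0.5626 -0.0908  0.146 ]
heat_mark [ 46. 162.  59.  53.] 0.74 [ 0.5333 -0.1631  0.1425]
lid_mid [ 39. 213. 269. 131.] 0.75 [ 0.6475 -0.1355  0.129 ]
[ 234  155   55   55 2262] [ 0.5889 -0.0202  0.1434] [0.0454 0.045  0.0087] ((0.5903396010398865, -0.020681260153651237), 0.023200754076242447)
[  46  162   58   54 2373] [ 0.5333 -0.1639  0.1433] [0.0451 0.0457 0.0093] ((0.5337246656417847, -0.16599798202514648), 0.023154590278863907)
[ 147  164   44   42 1419] [ 0.5611 -0.0916  0.1415] [0.037  0.0368 0.012 ] ((0.5618883371353149, -0.09306363016366959), 0.01886877976357937)
```

View pics/w2.png

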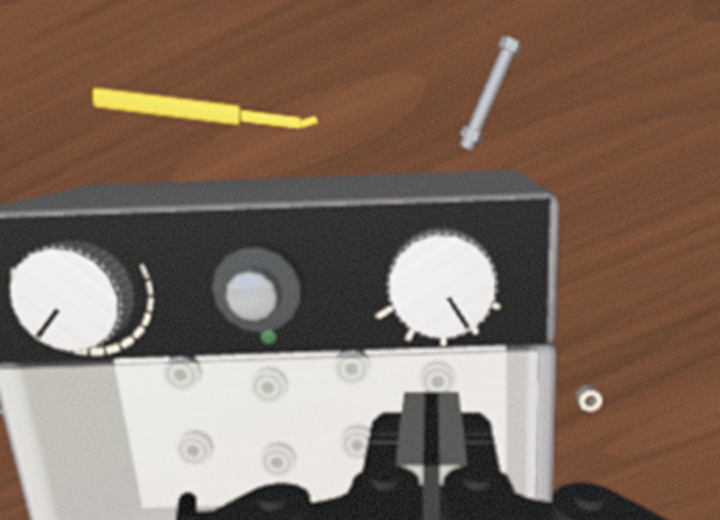

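Request:
{"name": "step_arm", "arguments": {
  "steps": [
    [10,3,30,0],
    [10,3,30,0],
    [0,0,25,0],
    [0,0,10,0],
    [0,0,0,0]
  ]
}}

```text
time: 3.5
tool_pos: [0.5802, -0.0144, 0.1649]
tool_rot: [0.016, 0.2, 0.98, 0.002]
contact_force: [0.6, 0.6, 0.5]
gripper_width: 0.001
```

```bash
cat > rel.py <<'E'
from h import *
st=state(); q=st["tool_rot"]; Rm=R.from_quat([q[1],q[2],q[3],q[0]]).as_matrix()
print(st["time"],st["tool_pos"].round(4),st["contact_force"].round(2)); print("z",Rm[:,2].round(4),"x",Rm[:,0].round(3))
for n,p in [("timer",[.589,-.0205,.1425]),("start",[.5612,-.0922,.146])]: print(n,"in tool mm",((np.array(p)-st["tool_pos"])@Rm*1e3).round(1))
E
python3 rel.py
```

```text
3.5 [ 0.5802 -0.0144  0.1649] [0.6  0.65 0.5 ]
z [ 0.0328 -0.002  -0.9995] x [-0.92   0.391 -0.031]
timer in tool mm [-9.8 -2.4 22.6]
start in tool mm [-12.4 -79.2  18.4]
```

Request:
{"name": "step_arm", "arguments": {
  "steps": [
    [-0.5,-2.5,12,0],
    [0,0,7,0],
    [0,0,0,0]
  ]
}}

```text
time: 3.8
tool_pos: [0.5824, -0.0176, 0.1486]
tool_rot: [0.019, 0.2, 0.98, 0.002]
contact_force: [-0.4, -0.2, -0.6]
gripper_width: -0.001
```

Request:
{"name": "step_arm", "arguments": {
  "steps": [
    [0,0,2,0],
    [0,0,2,0],
    [0,0,2,0]
  ]
}}

```text
time: 4.1
tool_pos: [0.584, -0.0181, 0.1442]
tool_rot: [0.021, 0.2, 0.98, 0.002]
contact_force: [0.3, 0.7, -0.2]
gripper_width: 0.002
```

```bash
python3 rel.py
```

```text
4.1 [ 0.584  -0.0181  0.1442] [ 0.31  0.65 -0.18]
z [ 0.0423 -0.0036 -0.9991] x [-0.919  0.392 -0.04 ]
timer in tool mm [-5.4 -0.3  1.9]
start in tool mm [ -8.1 -77.1  -2.5]
```

Request:
{"name": "step_arm", "arguments": {
  "steps": [
    [5,0,0,0],
    [0.5,0,1,0]
  ]
}}

```text
time: 4.3
tool_pos: [0.5789, -0.0158, 0.1431]
tool_rot: [0.021, 0.2, 0.98, 0.002]
contact_force: [-0.4, -0.4, 0.0]
gripper_width: -0.001
```

Request:
{"name": "step_arm", "arguments": {
  "steps": [
    [0.5,0,1.5,0]
  ]
}}

```text
time: 4.4
tool_pos: [0.579, -0.0157, 0.1426]
tool_rot: [0.022, 0.2, 0.98, 0.002]
contact_force: [-1.2, -1.4, 7.3]
gripper_width: -0.002
```

```bash
python3 rel.py
```

```text
4.4 [ 0.579  -0.0157  0.1426] [-1.18 -1.4   7.31]
z [ 0.0441 -0.004  -0.999 ] x [-0.919  0.392 -0.042]
timer in tool mm [-11.1  -0.5   0.6]
start in tool mm [-13.8 -77.3  -3.8]
```

Request:
{"name": "step_arm", "arguments": {
  "steps": [
    [0.2,1.5,1.3,8],
    [0.2,1.5,1.3,8]
  ]
}}

```text
time: 4.6
tool_pos: [0.5807, -0.0132, 0.1427]
tool_rot: [0.023, 0.339, 0.941, 0.005]
contact_force: [-1.8, 0.7, 4.3]
gripper_width: -0.003
```

```bash
python3 rel.py
```

```text
4.6 [ 0.5807 -0.0132  0.1427] [-1.83  0.65  4.26]
z [ 0.046  -0.0052 -0.9989] x [-0.77   0.637 -0.039]
timer in tool mm [-11.   -0.3   0.6]
start in tool mm [-35.5 -73.2  -3.8]
```

Request:
{"name": "step_arm", "arguments": {
  "steps": [
    [0.3,1.5,1.7,8],
    [0.3,1.5,1.7,8]
  ]
}}

```text
time: 4.8
tool_pos: [0.5839, -0.0101, 0.1427]
tool_rot: [0.023, 0.471, 0.882, 0.01]
contact_force: [-1.5, -0.8, 6.0]
gripper_width: 0.0
```

```bash
python3 rel.py; python3 - <<'E'
from h import *
im,d=grab_frame("wrist"); cv2.imwrite("pics/w3.png",cv2.resize(im[100:300,130:400,::-1],None,fx=2.5,fy=2.5,interpolation=cv2.INTER_CUBIC))
E
```

```text
4.8 [ 0.5839 -0.0101  0.1427] [-1.49 -0.76  6.01]
z [ 0.05   -0.0045 -0.9987] x [-0.554  0.832 -0.032]
timer in tool mm [-11.4  -1.6   0.5]
start in tool mm [-55.8 -64.3  -4. ]
```

View pics/w3.png

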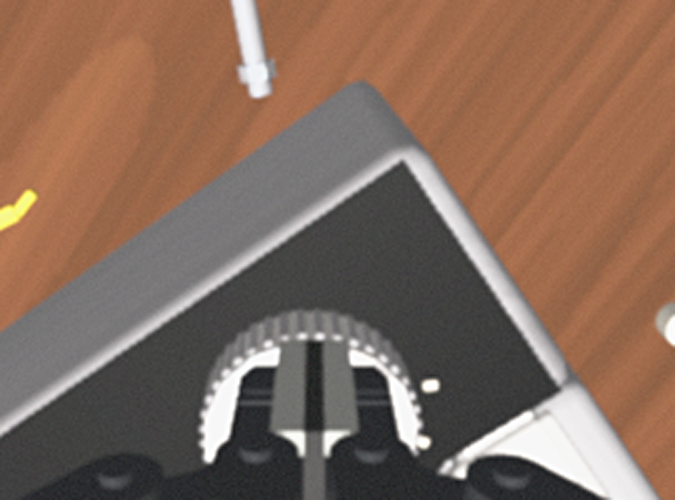

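Request:
{"name": "step_arm", "arguments": {
  "steps": [
    [0,0,-8,0],
    [0,0,-30,0],
    [-30,0,-30,-8],
    [-30,0,-20,-8],
    [0,0,0,-8],
    [0,0,0,-8]
  ]
}}

```text
time: 5.45
tool_pos: [0.6164, -0.0581, 0.2374]
tool_rot: [0.025, 0.2, 0.98, 0.003]
contact_force: [-0.2, -0.3, -0.3]
gripper_width: 0.001
```

```bash
python3 rel.py; python3 - <<'E'
from h import *
st=state()
im,d=grab_frame("wrist"); K,T=T_of("wrist",st)
ax=np.array([.589,-.0205,.1425])
for n,a in [("second",30),("third",0)]:
    t=np.radians(-21.1+a); print(n,((proj(K,T,ax+.018*np.array([np.cos(t),np.sin(t),0]))-[130,100])*2.5).round())
print("axis",(proj(K,T,ax)-[130,100])*2.5)
cv2.imwrite("pics/w4.png",cv2.resize(im[100:300,130:400,::-1],None,fx=2.5,fy=2.5,interpolation=cv2.INTER_CUBIC))
E
```

```text
5.45 [ 0.6164 -0.0581  0.2374] [-0.22 -0.32 -0.32]
z [ 0.0502 -0.0051 -0.9987] x [-0.919  0.391 -0.048]
timer in tool mm [44.5 22.5 93.2]
start in tool mm [ 41.8 -54.3  88.7]
second [419. 152.]
third [389. 161.]
axis [388.67599693 101.2971296 ]
```

View pics/w4.png

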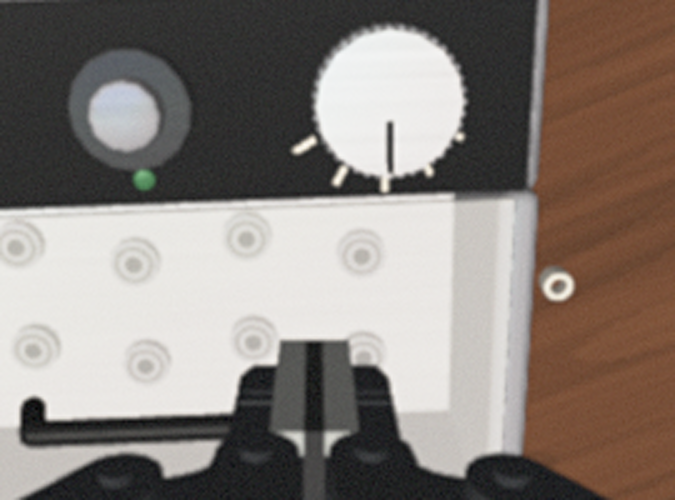

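Request:
{"name": "step_arm", "arguments": {
  "steps": [
    [22,-28,0,0],
    [22,-28,0,0],
    [0,0,30,0],
    [0,0,30,0],
    [1,0,12,0],
    [0,0,0,0]
  ]
}}

```text
time: 6.1
tool_pos: [0.556, -0.094, 0.164]
tool_rot: [0.028, 0.203, 0.979, 0.002]
contact_force: [0.0, -0.2, -0.2]
gripper_width: -0.004
```

```bash
python3 rel.py
```

```text
6.1 [ 0.556 -0.094  0.164] [ 0.03 -0.17 -0.24]
z [ 0.0563 -0.0071 -0.9984] x [-0.916  0.397 -0.054]
timer in tool mm [ 0.2 80.2 22.8]
start in tool mm [-3.   3.4 18.3]
```

Request:
{"name": "step_arm", "arguments": {
  "steps": [
    [-2,3.5,8,0],
    [0.5,0,7,0],
    [0.5,0,2,0]
  ]
}}

```text
time: 6.4
tool_pos: [0.5615, -0.0911, 0.1491]
tool_rot: [0.03, 0.203, 0.979, 0.002]
contact_force: [0.2, -0.7, -0.1]
gripper_width: -0.0
```

```bash
python3 rel.py
```

```text
6.4 [ 0.5615 -0.0911  0.1491] [ 0.2  -0.67 -0.14]
z [ 0.0603 -0.0082 -0.9981] x [-0.916  0.398 -0.059]
timer in tool mm [ 3.3 75.6  7.6]
start in tool mm [ 0.  -1.2  3.1]
```

Request:
{"name": "step_arm", "arguments": {
  "steps": [
    [0.5,-1,3,0],
    [0.5,0,3,0],
    [0.5,0,3,0]
  ]
}}

```text
time: 6.7
tool_pos: [0.5616, -0.0917, 0.1419]
tool_rot: [0.032, 0.203, 0.979, 0.002]
contact_force: [-2.3, 0.7, 3.4]
gripper_width: -0.0
```

Request:
{"name": "step_arm", "arguments": {
  "steps": [
    [0.5,0,2,0],
    [0.5,0,2,0]
  ]
}}

```text
time: 6.9
tool_pos: [0.5616, -0.0918, 0.1411]
tool_rot: [0.033, 0.203, 0.979, 0.001]
contact_force: [-5.5, 1.5, 11.7]
gripper_width: 0.0
```

Request:
{"name": "step_arm", "arguments": {
  "steps": [
    [0.5,0,3,0],
    [0.5,0,3,0]
  ]
}}

```text
time: 7.1
tool_pos: [0.5617, -0.0918, 0.141]
tool_rot: [0.033, 0.203, 0.979, 0.001]
contact_force: [-8.2, 2.2, 14.9]
gripper_width: 0.003
```

Request:
{"name": "step_arm", "arguments": {
  "steps": [
    [0,0,-10,0],
    [0,0,-30,0],
    [-20,10,-30,0],
    [-20,10,-25,0],
    [-20,0,0,0],
    [0,0,0,0]
  ]
}}

```text
time: 7.7
tool_pos: [0.6199, -0.0961, 0.245]
tool_rot: [0.034, 0.203, 0.979, 0.001]
contact_force: [-0.4, 0.1, -0.3]
gripper_width: -0.001
```

```bash
python3 rel.py; python3 - <<'E'
from h import *
st=state()
im,d=grab_frame("wrist"); K,T=T_of("wrist",st)
v,u=np.mgrid[:384,:512]; P=np.stack([(u-K[0,2])/K[0,0]*d,(v-K[1,2])/K[1,1]*d,d],-1)@T[:3,:3].T+T[:3,3]
for n,c in [("start",[.5612,-.0922]),("timer",[.589,-.0205]),("heat",[.5335,-.164])]:
    m=(np.hypot(P[...,0]-c[0],P[...,1]-c[1])<.008)&(d>0); print(n,m.sum(),np.median(P[m][:,2]).round(4))
cv2.imwrite("pics/w5.png",cv2.resize(im[60:360,20:420,::-1],None,fx=2,fy=2,interpolation=cv2.INTER_CUBIC))
E
```

```text
7.7 [ 0.6199 -0.0961  0.245 ] [-0.4   0.13 -0.29]
z [ 0.0679 -0.0112 -0.9976] x [-0.915  0.398 -0.067]
timer in tool mm [65.1 55.4 99.3]
start in tool mm [ 61.8 -21.4  94.7]
start 390 0.1472
timer 378 0.1437
heat 380 0.1437
```

View pics/w5.png

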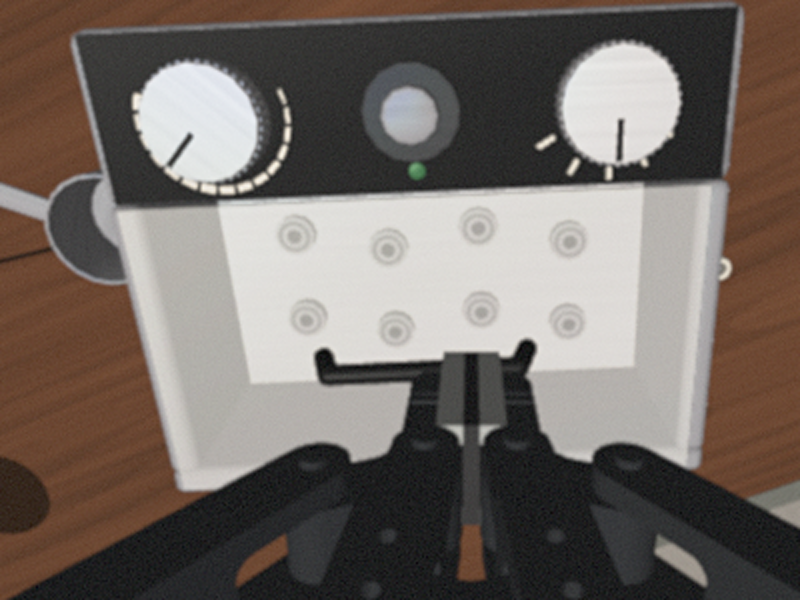

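```bash
python3 -c "from plant import job_done; print(job_done())"
```

```text
the job is handed in; nothing more can be done
None
```

The timer dial is on the next mark, the start button was pressed after that, and the job is handed in at about 7.8 s of the 38 s allowed.

- **Timer dial:** With the gripper shut I pressed the fingertips on the top face near the rim at about 4–7 N and swung about 33° clockwise round its axis. A wrist picture after lifting off shows the pointer on the third bar, and the last picture shows it still there.
- **Start button:** I pressed until the tip stopped at z = 0.141 m, which is 5 mm below the button's rest height. The force rose to about 15 N there with no further travel. After I lifted off, its top read 0.147 m (0.146 m nominal; the dial tops also read about 1 mm high), so it sprang back.
- **Everything else:** In the last pictures the heat dial pointer looks as it did before. The lid, cup and spacer look undisturbed where visible. The axle and pick were outside the last picture, but I did not go near them. The arm ended clear of everything, with contact force about zero.

One thing was off: the tool tilted slowly over the moves, to about 4° by the end. I corrected for the sideways drift this caused, and no check failed or disagreed.

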